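# Load the locking pin until the catch clicks

### The job

Take the steel locking pin out of the green cradle and lay it in the open trough of the locking block, nose (bare, necked end) towards the tunnel and still outside it, and let go of it. Then take it again by its red tail, or push on its tail, and slide it along the trough into the tunnel until the spring catch drops into its neck. Leave it there, and do not drop the pin or disturb the other things on the bench.

Things in the scene. Friction and masses are not known exactly. Their poses are not given: they have to be found in the camera images.
- rod_center (a point): Centre (half-way along, on the axis) of the locking pin: a round steel bar 26 mm in diameter, 130 mm long, both ends rounded, 0.2 to 0.45 kg, lying level in the green cradle. x axis: along the pin to its nose (bare steel end); y and z may be rolled about it. The other end is the tail: its last 31 mm are red. A 17 mm thick neck, 27 mm wide, has its middle 34 mm from the centre towards the nose.
- cradle: Green cradle fixed to the bench: base 170 x 80 mm, 10 mm thick. Origin under its centre, x axis towards the pin's nose; the pin's centre is within 6 mm of the origin along x. The pin lies on a narrow V rail (22 mm wide, less than the pin, so fingers pass down both sides), axis 45 mm over the bench. A 60 mm high plate stands at x = -80 mm, a 38 mm high one at +81 mm.
- block: Locking block fixed to the bench: blue base plate 235 x 90 mm, 12 mm thick, with an aluminium V rail (the trough) leading into an aluminium tunnel. Origin on the bench below the tunnel's mouth; x axis along the rail into the tunnel. The tunnel (54 mm wide outside, 40 mm inside, top at 87 mm) runs from x = 0 to an inner end wall at x = 77.5 mm.
- home (a point): Where the pin's centre lies when fully home: x = 10 mm, y = 0, z = 55 mm in the block's frame, same axes. The nose is then at x = 75 mm and 55 mm of the tail end still stand out of the tunnel; the end wall stops the pin 2.5 mm farther in.
- catch (a joint): Lift in m of the spring catch: a brass plunger with a black knob on the tunnel's roof, at x = 43.5 mm of the block. 0 = down. The pin's nose lifts it 4 mm as it passes (from 31 mm before home), and it drops back to 0 when the neck is under it. Spring 4 N down, 5 N lifted; pushing the pin past takes about 5 to 8 N.
- screwdriver: red-handled screwdriver about 190 mm long lying on the bench; a bystander, origin at its middle on the bench
- sprocket: loose steel sprocket, 114 mm across and 26 mm high, lying flat; a bystander, origin under its centre
- oil_can: can with a yellow band, 60 mm across, 110 mm tall, upright; a bystander, origin under its centre
- carton: cardboard carton 110 x 150 x 70 mm; a bystander, origin under its centre
- enclosure: flat metal box with a bright lid, 105 x 165 x 55 mm; a bystander, origin under its centre
- rod_nose (a point): Tip of the pin's nose, 65 mm from its centre along its x axis.
- cradle_seat (a point): Point on the axis of the lying pin, 45 mm above the cradle's origin, same axes. The red tail lies between two cheeks (from x = -76 to -22 mm, 45 mm apart inside, 65 mm high) where fingers do not fit; forward of x = -22 mm the pin is free to be grasped from above.
- mouth (a point): Middle of the tunnel's mouth, 55 mm above the block's origin, same axes; the axis of a pin lying in the trough passes through it. The open trough runs from x = -125 mm to this point; it is at most 22 mm wide, narrower than the pin, so fingers pass down both sides.
Mind the look-alikes: they are no part of the job. Of the things like the part that bears rod_center, leave any that is orange; of the rest the larger one is meant.

How it is judged:
By the outcome, as a careful person would: the job done as asked, in the order asked, and still so for the second after the job is handed in, with the robot touching nothing.
It also fails if it takes over 51 s, if anything falls off the work surface, if the arm or the gripper's body presses on something with over 40 N, if the wrist force passes 120 N, or if a joint passes its speed limit or range.

### The arm

A 6-joint arm with a two-finger parallel gripper is mounted at the origin on the work surface. World frame = base frame: x ahead of the robot, y to its left, z up, the work surface at z = 0. Lengths are in m, angles in rad, forces in N, time in s.
With the tool pointing down it reaches from about 0.3 to 0.875 m from the base axis. Payload 6.4 kg.
Tool frame: the origin (TCP) lies between the finger pads; the fingertips stand 25 mm ahead of it and the grasp point (between the pads) lies 6 mm ahead of it (ctrl.finger_overhang is the distance from the TCP to the fingertips, in m); x points along the fingers, z is the direction in which the jaws open and shut, and the axes are right-handed (so a half turn about x gives the same grasp; the last joint's range is limited). The gripper opens to 85 mm and grips with 20 to 120 N. Pads are 22 mm wide; open, the fingers measure 114 mm over their backs; the gripper's body (76 mm by 85 mm) begins 54 mm behind the grasp point. The pads swing forward as they close: fully open they stand 13 mm farther back than shut.
Start: joints at [1.004, 0.181, 1.607, -0, 1.354, -0.206], TCP at [0.203, 0.538, 0.256] pointing down, gripper open.
Joint ranges: [-2.99, 2.99], [-0.89, 2.07], [0.3, 2.58], [-1.14, 4.28], [0, 2.63], [-3.12, 3.12]. Speed limits (rad/s): [2.57, 2.57, 3.01, 3.14, 3.14, 3.14].

### API

Orientations are given as a unit quaternion [w, x, y, z].
In Python, from bench import ctrl gives the robot as it stands.
- The arm moves only by the tool jog_arm, never from a script. Its argument "commands" is one flat list of numbers, 7 for each row, row after row: the shift along the tool's x, y, z as a fraction of full scale, then the turn, a rotation vector about the tool's x, y, z as a fraction of full scale, then the gripper's target within -1 to 1 (fully open at 1, half-way at 0, shut at -1). A call has 1 to 10 rows; each row is the pose to reach, as a shift and turn from the pose commanded when the call began, along the tool's axes at that moment, turning the shorter way round; what a row does not reach only later rows make up. Full scale, the value 1, is 0.2 m for a shift and 2 pi rad for a turn. A row lasts 1/8 s, in which the tool goes at most 62.5 mm and 10.7 degrees, less where a joint would pass 70% of its speed; a pose out of reach is approached as far as the arm can. A call with a number of a shift or a turn outside -1 to 1 is refused whole. A call with a gripper value outside its range is refused whole. The fingers move at their own pace and stop on an object; the grip force is fixed at half the most. Time passes only in rows, so rows that repeat a pose let the fingers close. It gives the time, the measured TCP pose, the force and the opening at its end, in the units of the state.
- ctrl.get_obs(): the state, without advancing time (a new reading comes with each control period).
- ctrl.camera(name): name is "side" or "top" or "wrist"; returns a dict with "frame" (420x560x3 uint8, red, green, blue), "K" (3x3 intrinsics, pixels), "rvec" (rotation vector, rad) and "tvec" (3), from world to camera coordinates, as OpenCV has them; the wrist camera has in their place "tool_from_camera" (4x4, takes a point from camera to tool coordinates, whose origin is the TCP and whose axes are the tool frame's). Camera axes: x right, y down, z forward; pixel columns grow to the right and rows downward; lengths in m; the calibration is good to about 2 mm. A picture is of the moment at which its call begins: read the wrist's pose just before it. There is no depth.
- ctrl.hand_in(): hands the job in, once; it reports no verdict.
The state is a dict: "time_s": time; "q": joint angles; "dq": joint speeds; "joint_efforts": joint torques, N m; "eef_pos": TCP position; "eef_rot": TCP orientation; "wrist_force": force on the tool from outside, world axes, zero at the start; "torque": the same for the moment, N m; "opening": opening from 0.0 (shut) to 1.0 (fully open).
Only numpy, scipy, OpenCV 4.12 (cv2) and the standard library are available. Lean on these libraries where they do the work, as an engineer would, in place of code of your own. Each camera call takes 0.05 s, during which the arm holds its last target.

## Working session

There is one attempt and no reset: what is moved stays moved. The work goes in short steps, Python scripts to look and compute and a tool call to move; the robot and the scene stay as the last step left them, time stands still between calls to the robot, and variables do not carry over. Pictures are saved under pics/ and viewed, and the job is handed in when it is done.

Besides the shell and the picture viewer there is one more tool, called after "Request:" as name(argument=value, ...), one argument or row to a line, values as JSON. jog_arm: Moves the arm, as the interface text tells. Its arguments: {"type":"object","properties":{"commands":{"type":"array","items":{"type":"number"}}},"required":["commands"]}

```bash
ls; mkdir -p pics; python3 - <<'E'
from bench import ctrl
import cv2,pickle
o=ctrl.get_obs();print(o)
d={}
for n in ("top","side","wrist"):
    c=ctrl.camera(n);d[n]=c
    cv2.imwrite(f"pics/{n}0.png",c["frame"][:,:,::-1])
    print(n,{k:v for k,v in c.items() if k!="frame"})
pickle.dump((o,d),open("s0.pkl","wb"))
E
```

```text
pics
{'time_s': 0.0, 'q': array([ 1.00368581e+00,  1.81528758e-01,  1.60797462e+00, -9.17451838e-06,
        1.35378076e+00, -2.06291196e-01]), 'dq': array([-0.00099451,  0.0001838 ,  0.00141661,  0.0011413 ,  0.00117144,
       -0.00262835]), 'joint_efforts': array([-4.44056313e-04, -4.44887638e+01, -3.51324928e+01, -4.76791356e-04,
        9.43634397e-03,  1.36145619e-05]), 'eef_pos': array([0.20271213, 0.53756107, 0.25540714]), 'eef_rot': array([ 0.58105093, -0.40240435,  0.58215072,  0.40193418]), 'wrist_force': array([0.57717905, 0.00148293, 0.25348325]), 'torque': array([ 0.01242888,  0.01380635, -0.0100198 ]), 'opening': 0.9975345395016837}
top {'K': array([[538.10482524,   0.        , 276.25645881],
       [  0.        , 538.10482524, 211.87792094],
       [  0.        ,   0.        ,   1.        ]]), 'rvec': array([ 2.16175307, -2.21058294,  0.12223396]), 'tvec': array([-0.00396018,  0.63418618,  1.52595765])}
side {'K': array([[381.15720393,   0.        , 277.56254366],
       [  0.        , 381.15720393, 207.60069776],
       [  0.        ,   0.        ,   1.        ]]), 'rvec': array([ 0.31373448, -2.80483348,  1.18619475]), 'tvec': array([0.58605102, 0.15685077, 0.83714415])}
wrist {'K': array([[304.95981644,   0.        , 275.96651999],
       [  0.        , 304.95981644, 208.78227566],
       [  0.        ,   0.        ,   1.        ]]), 'tool_from_camera': array([[ 1.25022939e-03, -2.84938898e-01,  9.58544867e-01,
        -1.17516313e-01],
       [-4.09074069e-04, -9.58545681e-01, -2.84938606e-01,
         7.26568073e-02],
       [ 9.99999135e-01, -3.58772275e-05, -1.31496310e-03,
         1.03183420e-03],
       [ 0.00000000e+00,  0.00000000e+00,  0.00000000e+00,
         1.00000000e+00]])}
```

View pics/top0.png

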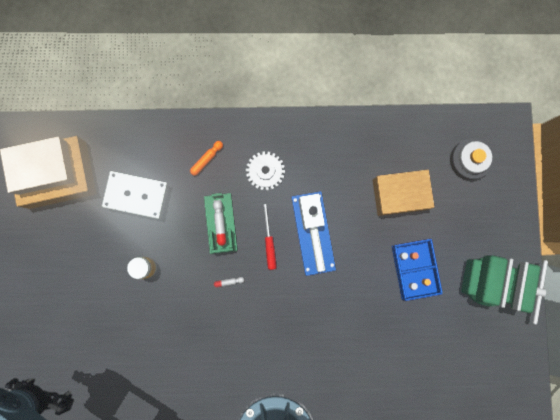

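View pics/side0.png

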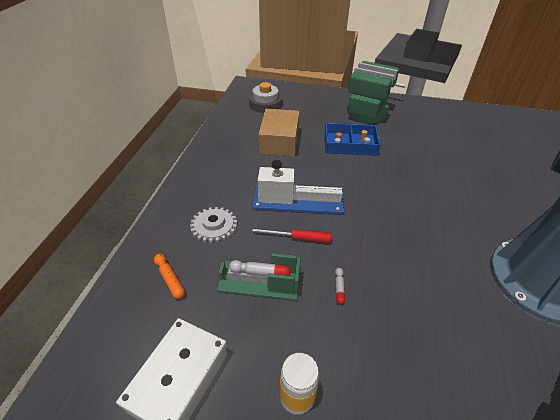

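View pics/wrist0.png

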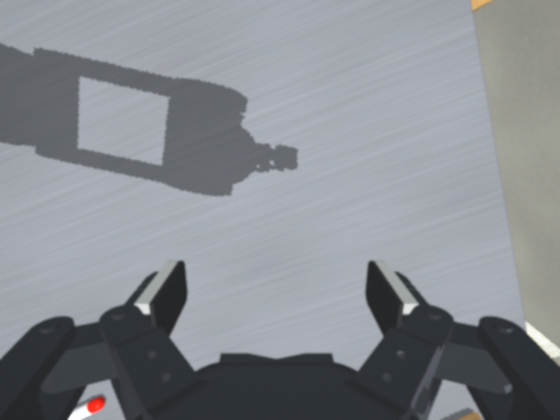

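The top view has three pin-like things. One is orange at (207,158), to be left alone. One is a small steel and red pin loose at (229,282). The last is the larger steel and red pin in the green cradle at (220,222), which fits the description. I'll confirm it in an enlarged crop and measure.

```bash
cat > h.py <<'E'
import numpy as np,cv2,pickle
from scipy.spatial.transform import Rotation as R
def cam(c,o=None):
    if "rvec" in c:
        Rm=cv2.Rodrigues(c["rvec"])[0]; return Rm.T, -Rm.T@c["tvec"]
    w=o["eef_rot"];T=R.from_quat([w[1],w[2],w[3],w[0]]).as_matrix()
    M=c["tool_from_camera"]; return T@M[:3,:3], T@M[:3,3]+o["eef_pos"]
def ray(c,uv,z,o=None):
    A,p=cam(c,o); d=A@np.linalg.solve(c["K"],[uv[0],uv[1],1.]); return p+d*(z-p[2])/d[2]
def proj(c,X,o=None):
    A,p=cam(c,o); v=c["K"]@(A.T@(np.asarray(X)-p)); return v[:2]/v[2]
def toolmat(o):
    w=o["eef_rot"];return R.from_quat([w[1],w[2],w[3],w[0]]).as_matrix()
E
python3 - <<'E'
from h import *
o,d=pickle.load(open("s0.pkl","rb"))
f=d["top"]["frame"][:,:,::-1]
a=cv2.resize(f[180:300,190:350],None,fx=5,fy=5,interpolation=cv2.INTER_CUBIC)
cv2.imwrite("pics/croptop.png",a)
f=d["side"]["frame"][:,:,::-1]
a=cv2.resize(f[150:310,200:360],None,fx=3.7,fy=3.7,interpolation=cv2.INTER_CUBIC)
cv2.imwrite("pics/cropside.png",a)
print(toolmat(o))
hsv=cv2.cvtColor(d["top"]["frame"],cv2.COLOR_RGB2HSV)
for n,lo,hi in(("green",(55,60,30),(90,255,255)),("blue",(100,120,60),(125,255,255))):
    m=cv2.inRange(hsv,lo,hi)
    cs,_=cv2.findContours(m,cv2.RETR_EXTERNAL,cv2.CHAIN_APPROX_NONE)
    for k in cs:
        if cv2.contourArea(k)>150: print(n,cv2.contourArea(k),cv2.minAreaRect(k),cv2.boxPoints(cv2.minAreaRect(k)).round(1).tolist())
E
```

```text
[[-9.01102570e-04 -9.35608432e-01  3.53038311e-01]
 [-1.43150491e-03  3.53039300e-01  9.35607398e-01]
 [-9.99998569e-01  3.37702156e-04 -1.65745268e-03]]
green 188.5 ((511.7279968261719, 285.4960021972656), (6.439876556396484, 36.6715202331543), 10.304845809936523) [[505.29998779296875, 303.0], [511.79998779296875, 266.8999938964844], [518.2000122070312, 268.0], [511.6000061035156, 304.1000061035156]]
green 541.0 ((530.3604736328125, 288.14752197265625), (12.531482696533203, 48.49261474609375), 9.727579116821289) [[520.0999755859375, 311.0], [528.2999877929688, 263.20001220703125], [540.5999755859375, 265.29998779296875], [532.4000244140625, 313.1000061035156]]
green 1742.5 ((483.41229248046875, 279.09149169921875), (40.9240608215332, 50.45191192626953), 10.12467098236084) [[458.79998779296875, 300.29998779296875], [467.70001220703125, 250.6999969482422], [508.0, 257.8999938964844], [499.1000061035156, 307.5]]
green 1527.5 ((219.93902587890625, 222.45120239257812), (59.19130325317383, 27.82874870300293), 83.6598129272461) [[202.8000030517578, 194.60000610351562], [230.5, 191.5], [237.0, 250.3000030517578], [209.39999389648438, 253.39999389648438]]
blue 2239.5 ((416.8695068359375, 269.524658203125), (57.17496109008789, 41.40073013305664), 79.28687286376953) [[391.20001220703125, 245.3000030517578], [431.8999938964844, 237.60000610351562], [442.5, 293.79998779296875], [401.79998779296875, 301.5]]
blue 627.0 ((304.1474914550781, 237.76181030273438), (74.9002914428711, 12.224740982055664), 79.04593658447266) [[291.0, 202.1999969482422], [303.0, 199.8000030517578], [317.29998779296875, 273.3999938964844], [305.29998779296875, 275.70001220703125]]
blue 432.0 ((325.1848449707031, 234.20973205566406), (74.88797760009766, 12.467894554138184), 83.82982635498047) [[315.0, 197.6999969482422], [327.3999938964844, 196.3000030517578], [335.3999938964844, 270.79998779296875], [323.0, 272.1000061035156]]
```

View pics/croptop.png

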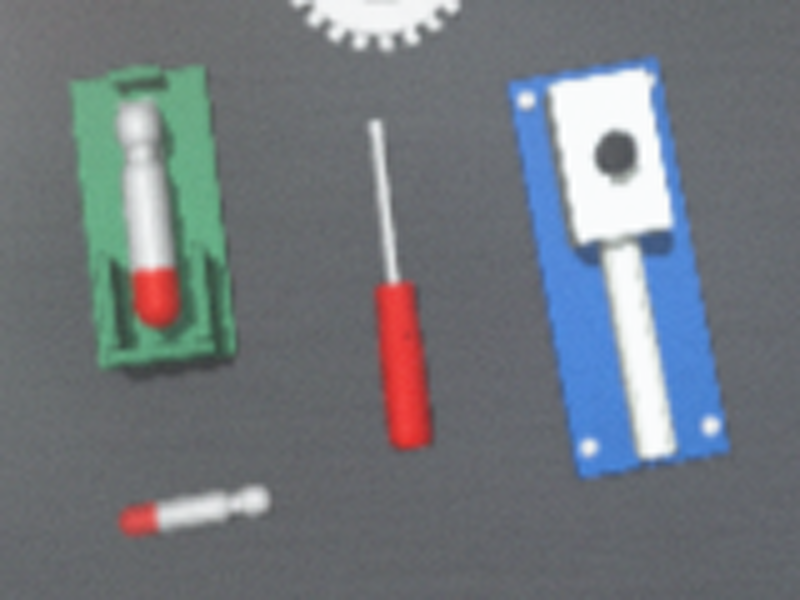

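View pics/cropside.png

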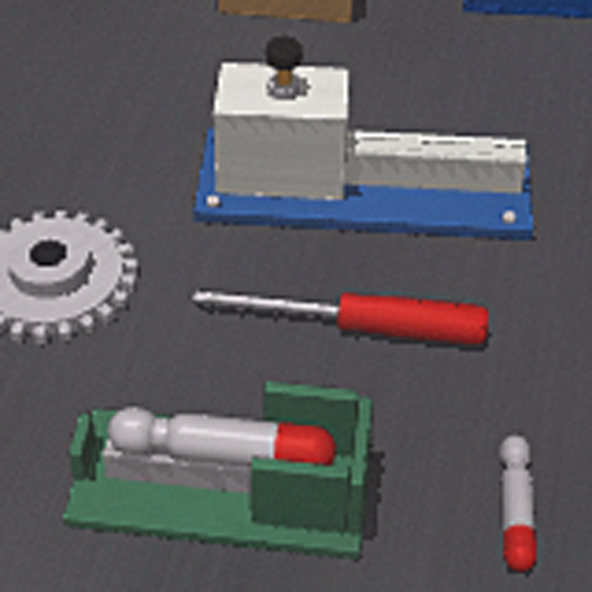

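The crop confirms it: the big red-tailed pin lies in the cradle, nose at (217,201) and tail at (221,246). The block's tunnel mouth edge is at about (315,227), with the trough running towards the robot. Next I'll measure roughly from the top view.

```bash
python3 - <<'E'
from h import *
o,d=pickle.load(open("s0.pkl","rb"));c=d["top"]
cr=lambda u,v:(190+u/5-.4,180+v/5-.4)
def P(n,u,v,z): 
    r=ray(c,cr(u,v),z);print(n,r.round(4));return r
n=P("nose",137,101,.045);t=P("tail",157,328,.045);print("c",(n+t)/2,np.linalg.norm(n-t),np.degrees(np.arctan2(*(n-t)[1::-1])))
for i,(u,v) in enumerate([(72,82),(207,66),(235,355),(100,368)]):P("cr%d"%i,u,v,.01)
q=[P("bl%d"%i,u,v,.012) for i,(u,v) in enumerate([(510,82),(658,60),(728,452),(582,478)])]
print(np.mean(q,0), np.degrees(np.arctan2(*(q[0]-q[3])[1::-1])),np.degrees(np.arctan2(*(q[1]-q[2])[1::-1])),np.linalg.norm(q[0]-q[3]))
m=[P("mouth",578,245,.087),P("mouth",672,228,.087)];print(np.mean(m,0))
P("troughend",656,457,.05);P("mo",621,245,.05)
s=d["side"];cs=lambda u,v:(200+u/3.7-.4,150+v/3.7-.4)
for nme,u,v,z in[("nose",105,428,.045),("tail",334,445,.045),("trough end top",525,150,.055),("blcorner",533,232,.012),("blcorner",195,218,.012)]:print(nme,ray(s,cs(u,v),z).round(4))
E
```

```text
nose [0.6707 0.1507 0.045 ]
tail [0.541  0.1412 0.045 ]
c [0.60583883 0.14595813 0.045     ] 0.13010445528103368 4.219330551248904
cr0 [0.6867 0.1915 0.01  ]
cr1 [0.6945 0.1126 0.01  ]
cr2 [0.5253 0.0991 0.01  ]
cr3 [0.5196 0.1772 0.01  ]
bl0 [ 0.6811 -0.0645  0.012 ]
bl1 [ 0.6923 -0.1518  0.012 ]
bl2 [ 0.4627 -0.1854  0.012 ]
bl3 [ 0.4497 -0.1003  0.012 ]
[ 0.57146755 -0.12549466  0.012     ] 8.774428630164708 8.324953107162596 0.23413070657287394
mouth [ 0.5804 -0.096   0.087 ]
mouth [ 0.5887 -0.1485  0.087 ]
[ 0.58456985 -0.12225871  0.087     ]
troughend [ 0.4616 -0.1396  0.05  ]
mo [ 0.582  -0.1233  0.05  ]
nose [0.6741 0.1508 0.045 ]
tail [0.5447 0.1334 0.045 ]
trough end top [ 0.4649 -0.1306  0.055 ]
blcorner [ 0.4508 -0.0969  0.012 ]
blcorner [ 0.6798 -0.0582  0.012 ]
```

```bash
cat >> h.py <<'E'
def plan(o,pos,yaw):
    """tool z (jaws) at world yaw+90, tool x down; prints row numbers; yaw in deg"""
    T=toolmat(o);a=np.radians(yaw)
    z=np.array([-np.sin(a),np.cos(a),0]);x=np.array([0,0,-1.]);G=np.column_stack([x,np.cross(z,x),z])
    s=T.T@(np.asarray(pos)-o["eef_pos"]); r=R.from_matrix(T.T@G).as_rotvec()
    print("shift m",s.round(4),"row",(s/.2).round(4),"turn",(r/2/np.pi).round(4),"n rows min",np.linalg.norm(s)/.0625,np.degrees(np.linalg.norm(r))/10.7)
E
python3 - <<'E'
from h import *
o,d=pickle.load(open("s0.pkl","rb"))
plan(o,[.605,.146,.20],5)
E
```

```text
shift m [ 0.0556 -0.5146 -0.2242] row [ 0.278  -2.5732 -1.1212] turn [-0.0713 -0.0002 -0.0001] n rows min 9.02583754625045 2.399391627192029
```

Request:
jog_arm(
  commands=[0,-0.3,-0.13,0,0,0,1,0,-0.6,-0.26,0,0,0,1,0,-0.85,-0.37,0,0,0,1,0,-0.86,-0.374,0,0,0,1,0,-0.86,-0.374,0,0,0,1],
)

```text
time_s: 0.78
eef_pos: [0.3374, 0.4073, 0.2561]
eef_rot: [0.582, -0.402, 0.582, 0.402]
wrist_force: [-0.7, 0.4, -1.1]
opening: 0.999
```

Request:
jog_arm(
  commands=[0,-0.3,-0.13,0,0,0,1,0,-0.6,-0.26,0,0,0,1,0,-0.85,-0.37,0,0,0,1,0,-0.86,-0.374,0,0,0,1,0,-0.86,-0.374,0,0,0,1],
)

```text
time_s: 1.4
eef_pos: [0.471, 0.2778, 0.2559]
eef_rot: [0.581, -0.402, 0.582, 0.403]
wrist_force: [-1.0, 0.1, 0.0]
opening: 1.0
```

Request:
jog_arm(
  commands=[0.09,-0.3,-0.13,-0.02,0,0,1,0.18,-0.6,-0.26,-0.045,0,0,1,0.27,-0.85,-0.37,-0.07,0,0,1,0.28,-0.855,-0.374,-0.0713,0,0,1,0.28,-0.855,-0.374,-0.0713,0,0,1],
)

```text
time_s: 2.02
eef_pos: [0.6045, 0.1481, 0.1996]
eef_rot: [0.477, -0.521, 0.478, 0.522]
wrist_force: [-0.3, 0.8, -0.0]
opening: 1.005
```

```bash
cat > look.py <<'E'
import sys
from bench import ctrl
from h import *
n=sys.argv[1]
o=ctrl.get_obs();print(o["time_s"],o["eef_pos"].round(4),o["wrist_force"].round(2),o["opening"],toolmat(o)[:,2].round(4))
d={}
for k in sys.argv[2:]:
    d[k]=ctrl.camera(k);cv2.imwrite(f"pics/{k}{n}.png",d[k]["frame"][:,:,::-1])
pickle.dump((o,d),open(f"s{n}.pkl","wb"))
E
python3 look.py 1 wrist
```

```text
2.025 [0.6045 0.1481 0.1996] [-0.3   0.75 -0.03] 1.0045429628248437 [-8.740e-02  9.962e-01  7.000e-04]
```

View pics/wrist1.png

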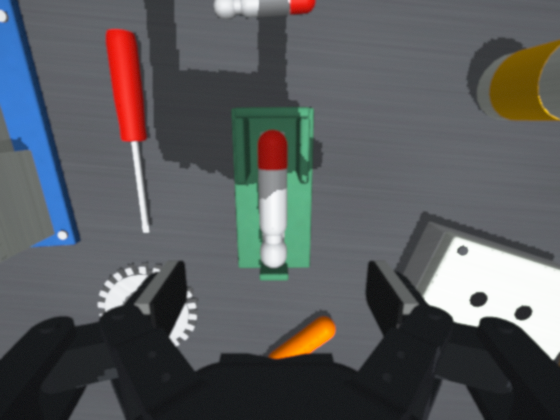

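```bash
python3 - <<'E'
from h import *
o,d=pickle.load(open("s1.pkl","rb"));c=d["wrist"]
f=c["frame"][:,:,::-1]
cv2.imwrite("pics/crop1.png",cv2.resize(f[100:285,225:325],None,fx=3.2*1,fy=3.2,interpolation=cv2.INTER_CUBIC))
hsv=cv2.cvtColor(c["frame"],cv2.COLOR_RGB2HSV)
roi=np.zeros(hsv.shape[:2],np.uint8);roi[115:285,250:297]=255
red=(cv2.inRange(hsv,(0,120,50),(8,255,255))|cv2.inRange(hsv,(172,120,50),(180,255,255)))&roi
st=cv2.inRange(hsv,(0,0,70),(180,45,255))&roi
for r in range(126,280,6):
    xs=np.where((red|st)[r]>0)[0]
    if len(xs): print(r,xs.min(),xs.max(),"red" if red[r].any() else "",(np.ptp(xs)))
E
```

```text
132 261 283 red 22
138 259 285 red 26
144 258 286 red 28
150 258 286 red 28
156 258 286 red 28
162 258 286 red 28
168 259 285 red 26
174 258 285  27
180 258 285  27
186 259 285  26
192 259 286  27
198 259 286  27
204 259 286  27
210 259 286  27
216 260 286  26
222 260 286  26
228 261 285  24
234 262 283  21
240 263 283  20
246 261 285  24
252 261 286  25
258 261 285  24
264 264 283  19
270 250 296  46
276 250 296  46
```

View pics/crop1.png

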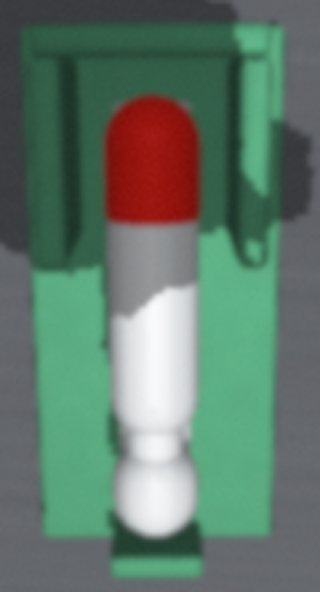

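```bash
python3 - <<'E'
from h import *
o,d=pickle.load(open("s1.pkl","rb"));c=d["wrist"]
A,cp=cam(c,o);print("cam",cp)
P=lambda u,v,z=.045:ray(c,(u,v),z,o)
t=P(271.8,129.5);n=P(273.8,267.5)
print(t,n,(t+n)/2,np.linalg.norm(n-t),np.degrees(np.arctan2(*(n-t)[1::-1])))
rb=P(272,100+222/3.2-.3,.050);print("red edge",rb,"-> centre +34",rb+.034*(n-t)/np.linalg.norm(n-t))
# tips seen obliquely: tangent check with spheres: project predicted points
print("cheek fronts",P(225+50/3.2,100+270/3.2,.065),P(225+252/3.2,100+265/3.2,.065))
print("base corners",[P(225+u/3.2,100+v/3.2,.01).round(4) for u,v in((45,535),(270,535))])
E
```

```text
cam [0.53270798 0.14260347 0.31728393]
[0.54179313 0.13975062 0.045     ] [0.67303901 0.15267667 0.045     ] [0.60741607 0.14621364 0.045     ] 0.13188086996285814 5.6247676445257895
red edge [0.57521662 0.14278094 0.05      ] -> centre +34 [0.60905291 0.14611339 0.05      ]
cheek fronts [0.58802884 0.11751277 0.065     ] [0.58207164 0.17034875 0.065     ]
base corners [array([0.6941, 0.1154, 0.01  ]), array([0.6872, 0.1934, 0.01  ])]
```

```bash
python3 - <<'E'
from h import *
o,d=pickle.load(open("s1.pkl","rb"))
plan(o,[.608,.1463,.050],5.5)
E
```

```text
shift m [ 0.1496 -0.0036 -0.0022] row [ 0.7482 -0.018  -0.0109] turn [-0.0014  0.0001 -0.0003] n rows min 2.3950358922444126 0.04677092455759866
```

Request:
jog_arm(
  commands=[0.2,-0.018,-0.011,-0.0014,0,0,1,0.4,-0.018,-0.011,-0.0014,0,0,1,0.55,-0.018,-0.011,-0.0014,0,0,1,0.65,-0.018,-0.011,-0.0014,0,0,1,0.72,-0.018,-0.011,-0.0014,0,0,1,0.748,-0.018,-0.011,-0.0014,0,0,1,0.748,-0.018,-0.011,-0.0014,0,0,1],
)

```text
time_s: 2.95
eef_pos: [0.6097, 0.1445, 0.0511]
eef_rot: [-0.476, 0.524, -0.475, -0.523]
wrist_force: [0.4, 0.2, -0.5]
opening: 1.001
```

```bash
python3 look.py 2 wrist side
```

```text
2.95 [0.6097 0.1445 0.0511] [ 0.4   0.23 -0.5 ] 1.000656047442822 [-9.590e-02  9.954e-01 -1.000e-04]
```

View pics/wrist2.png

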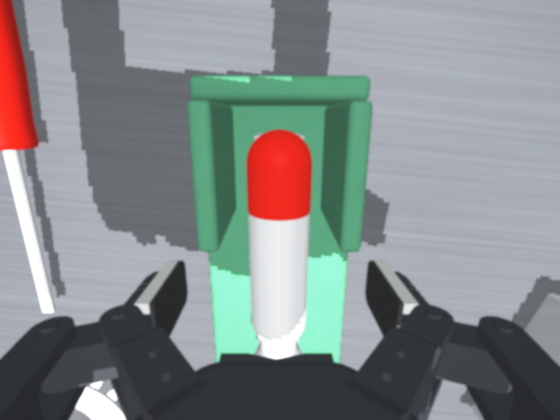

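The fingers straddle the bare body just forward of the cheeks, whose ends are at row 250. The pin axis is at column 278 and the jaw middle at 276. Closing now.

Request:
jog_arm(
  commands=[0,0,0,0,0,0,-1,0,0,0,0,0,0,-1,0,0,0,0,0,0,-1,0,0,0,0,0,0,-1,0,0,0,0,0,0,-1,0,0,0,0,0,0,-1],
)

```text
time_s: 3.8
eef_pos: [0.6094, 0.1455, 0.0512]
eef_rot: [0.476, -0.523, 0.475, 0.524]
wrist_force: [-1.1, 4.6, 4.5]
opening: 0.287
```

Request:
jog_arm(
  commands=[-0.03,0,0,0,0,0,-1,-0.06,0,0,0,0,0,-1,-0.1,0,0,0,0,0,-1,-0.1,0,0,0,0,0,-1],
)

```text
time_s: 4.3
eef_pos: [0.6101, 0.1442, 0.0717]
eef_rot: [-0.476, 0.524, -0.475, -0.523]
wrist_force: [0.8, 0.9, -3.2]
opening: 0.285
```

```bash
python3 look.py 3 wrist side
```

```text
4.3 [0.6101 0.1442 0.0717] [ 0.79  0.9  -3.19] 0.2853146061563039 [-9.570e-02  9.954e-01 -2.000e-04]
```

View pics/wrist3.png

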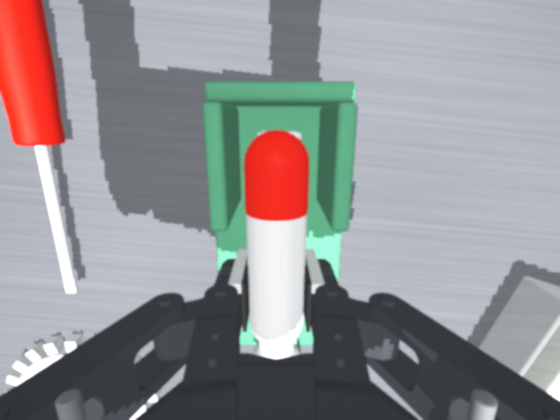

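View pics/side3.png

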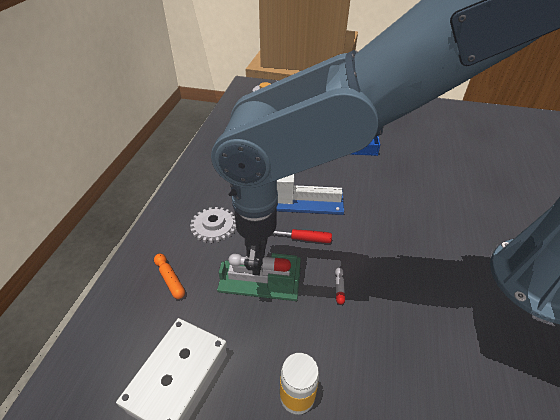

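```bash
python3 - <<'E'
from h import *
o,d=pickle.load(open("s3.pkl","rb"));c=d["wrist"]
M=c["tool_from_camera"]
def tr(u,v,tx):
    q=M[:3,:3]@np.linalg.solve(c["K"],[u,v,1.]);return M[:3,3]+q*(tx-M[0,3])/q[0]
print("red edge",tr(277,217,-.007),"tail tip",tr(277,131,.004))
plan(o,[.61,.1442,.25],5.5)
o2=dict(o);o2["eef_pos"]=np.array([.61,.1442,.25]);plan(o2,[.56,0,.25],8.5)
E
```

```text
red edge [-0.007       0.03614391  0.00120594] tail tip [0.004      0.06749549 0.00121495]
shift m [-0.1783 -0.0002 -0.    ] row [-8.916e-01 -1.100e-03 -2.000e-04] turn [-0.     -0.      0.0003] n rows min 2.852996189650171 0.009535374548002424
shift m [-1.000e-04  6.360e-02 -1.388e-01] row [-4.000e-04  3.178e-01 -6.938e-01] turn [-0.0084 -0.      0.0003] n rows min 2.441960654883694 0.28157599645708714
```

The red edge is 36 mm behind the TCP, so the pin's centre is about 2 mm tailward of the TCP. Next I'll lift and move over to look at the block.

Request:
jog_arm(
  commands=[-0.2,0,0,0,0,0,-1,-0.45,0,0,0,0,0,-1,-0.7,0,0,0,0,0,-1,-0.89,0,0,0,0,0,-1,-0.89,0.05,-0.1,-0.002,0,0,-1,-0.89,0.14,-0.3,-0.004,0,0,-1,-0.89,0.23,-0.5,-0.006,0,0,-1,-0.89,0.3,-0.65,-0.008,0,0,-1,-0.89,0.318,-0.694,-0.0084,0,0,-1,-0.89,0.318,-0.694,-0.0084,0,0,-1],
)

```text
time_s: 5.65
eef_pos: [0.5594, -0.0, 0.2486]
eef_rot: [0.462, -0.535, 0.462, 0.536]
wrist_force: [-0.2, 0.8, -3.1]
opening: 0.283
```

```bash
python3 look.py 4 wrist
```

```text
5.65 [ 0.5594 -0.      0.2486] [-0.16  0.84 -3.14] 0.28342132207298154 [-1.470e-01  9.891e-01  4.000e-04]
```

View pics/wrist4.png

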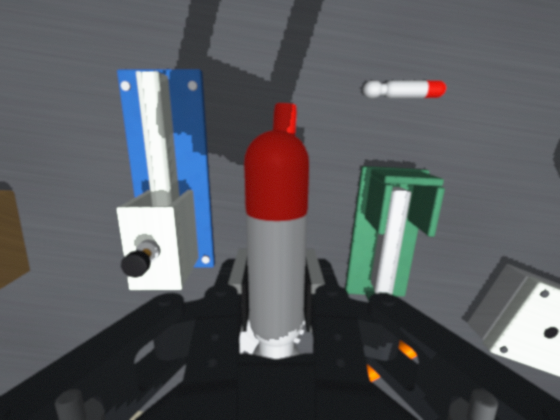

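```bash
python3 - <<'E'
import cv2
f=cv2.imread("pics/wrist4.png")
cv2.imwrite("pics/crop4.png",cv2.resize(f[60:300,105:225],None,fx=2.5*1,fy=2.5,interpolation=cv2.INTER_CUBIC))
E
```

```text
(no output)
```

View pics/crop4.png

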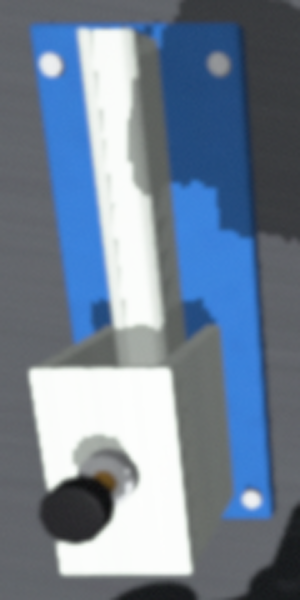

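```bash
python3 - <<'E'
from h import *
o,d=pickle.load(open("s4.pkl","rb"));c=d["wrist"]
P=lambda u,v,z:ray(c,(105+u/2.5-.3,60+v/2.5-.3),z,o)
ang=lambda v:np.degrees(np.arctan2(v[1],v[0]))
a,b=P(28,369,.087),P(171,368,.087);e,f=P(62,575,.087),P(192,574,.087)
print("mouth",a,b,(a+b)/2,np.linalg.norm(a-b)); print("back",e,f,(e+f)/2,np.linalg.norm(e-f),"yaw",ang((e+f-a-b)),ang(b-a)-90,"len",np.linalg.norm((e+f-a-b)/2))
g,h,i=P(30,23,.012),P(243,22,.012),P(272,518,.012)
print("base",g,h,i,"w",np.linalg.norm(g-h),"L",np.linalg.norm(i-h),"yaw",ang(i-h),ang(h-g)-90)
m=(g+h)/2;print("mid rear",m,"mid",(g+i)/2)
E
```

```text
mouth [ 0.59071307 -0.14894682  0.087     ] [ 0.58231543 -0.09501511  0.087     ] [ 0.58651425 -0.12198097  0.087     ] 0.05458158858903834
back [ 0.67858217 -0.13510381  0.087     ] [ 0.67020139 -0.08181706  0.087     ] [ 0.67439178 -0.10846044  0.087     ] 0.05394177312257136 yaw 8.74674221667965 8.850380132604869 len 0.08891155446725525
base [ 0.46281686 -0.18531547  0.012     ] [ 0.4491146  -0.09547639  0.012     ] [ 0.6805545  -0.06245687  0.012     ] w 0.09087800847572736 L 0.23378347931663226 yaw 8.119590381366406 8.671925814467457
mid rear [ 0.45596573 -0.14039593  0.012     ] mid [ 0.57168568 -0.12388617  0.012     ]
```

The block's tunnel roof corners at the mouth are at about (116,207) and (173,207). That puts the mouth at (0.586, −0.123) with yaw about 8.6°. Top and wrist views agree within 2 mm.

```bash
python3 - <<'E'
from h import *
o,d=pickle.load(open("s4.pkl","rb"))
u=np.array([np.cos(np.radians(8.6)),np.sin(np.radians(8.6)),0]);m=np.array([.586,-.123,0])
t=m-.076*u;print(t)
plan(o,[t[0],t[1],.249],8.6);plan(o,[t[0],t[1],.11],8.6)
E
```

```text
[ 0.51085452 -0.13436469  0.        ]
shift m [-0.0005  0.0677 -0.1257] row [-0.0024  0.3386 -0.6287] turn [-0.0004  0.0001  0.    ] n rows min 2.28500735510819 0.014089702391933233
shift m [ 0.1385  0.0677 -0.1258] row [ 0.6926  0.3386 -0.629 ] turn [-0.0004  0.0001  0.    ] n rows min 3.183952970085269 0.014089702391933233
```

Request:
jog_arm(
  commands=[0,0.08,-0.15,0,0,0,-1,0,0.18,-0.35,0,0,0,-1,0,0.28,-0.52,0,0,0,-1,0,0.339,-0.629,0,0,0,-1,0.15,0.339,-0.629,0,0,0,-1,0.35,0.339,-0.629,0,0,0,-1,0.55,0.339,-0.629,0,0,0,-1,0.69,0.339,-0.629,0,0,0,-1,0.69,0.339,-0.629,0,0,0,-1],
)

```text
time_s: 6.82
eef_pos: [0.5097, -0.1324, 0.1083]
eef_rot: [0.461, -0.534, 0.461, 0.538]
wrist_force: [-0.0, -0.2, -3.3]
opening: 0.286
```

```bash
python3 look.py 5 wrist side top; python3 - <<'E'
import cv2
f=cv2.imread("pics/side5.png");cv2.imwrite("pics/crop5.png",cv2.resize(f[130:240,230:370],None,fx=4,fy=4,interpolation=cv2.INTER_CUBIC))
E
```

```text
6.825 [ 0.5097 -0.1324  0.1083] [-0.01 -0.21 -3.34] 0.2855817380904622 [-0.1495  0.9887  0.0035]
```

View pics/wrist5.png

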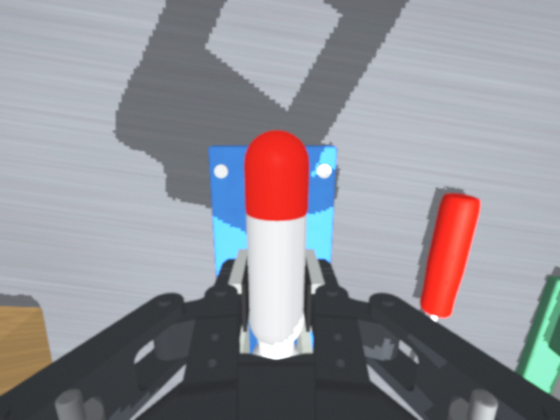

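View pics/crop5.png

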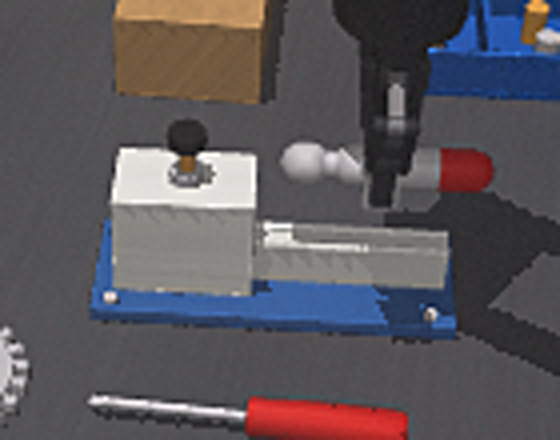

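```bash
python3 - <<'E'
from h import *
o,d=pickle.load(open("s5.pkl","rb"));c=d["wrist"];T=toolmat(o)
def t(u,v,z): return T.T@(ray(c,(u,v),z,o)-o["eef_pos"])
a,b=t(221,171,.013),t(323,171,.013);print("screws mid",(a+b)/2,a-b)
a,b=t(209.5,146,.012),t(336,146,.012);print("edge mid",(a+b)/2,a-b)
M=c["tool_from_camera"]
def tr(u,v,tx):
    q=M[:3,:3]@np.linalg.solve(c["K"],[u,v,1.]);return M[:3,3]+q*(tx-M[0,3])/q[0]
print("pin",tr(277,170,.0),tr(277,217,-.007),tr(277,131,.004))
print(ray(c,(272,146),.012,o))
E
```

```text
screws mid [ 0.09548714  0.03665414 -0.00205873] [-2.51117144e-04  6.24291239e-05 -7.16751955e-02]
edge mid [ 0.09656364  0.05383198 -0.00147689] [-3.05918922e-04  5.67619466e-05 -8.72931745e-02]
pin [0.         0.05295753 0.00119378] [-0.007       0.03609943  0.00118571] [0.004      0.06745091 0.00119573]
[ 0.4563245  -0.14217154  0.012     ]
```

The block's plate middle sits about 3 mm to the −z side of the held pin, so I'll shift by that and descend in steps.

Request:
jog_arm(
  commands=[0,0,-0.015,0,0,0,-1,0.05,0,-0.015,0,0,0,-1,0.1,0,-0.015,0,0,0,-1,0.15,0,-0.015,0,0,0,-1,0.2,0,-0.015,0,0,0,-1,0.2,0,-0.015,0,0,0,-1],
)

```text
time_s: 7.72
eef_pos: [0.5105, -0.1369, 0.0694]
eef_rot: [0.461, -0.535, 0.462, 0.537]
wrist_force: [0.5, -0.6, -2.7]
opening: 0.285
```

```bash
python3 look.py 6 wrist side; python3 - <<'E'
import cv2
f=cv2.imread("pics/side6.png");cv2.imwrite("pics/crop6.png",cv2.resize(f[130:240,230:370],None,fx=4,fy=4,interpolation=cv2.INTER_CUBIC))
E
```

```text
7.725 [ 0.5105 -0.1369  0.0694] [ 0.53 -0.59 -2.72] 0.28502199703046727 [-0.1481  0.989   0.0015]
```

View pics/wrist6.png

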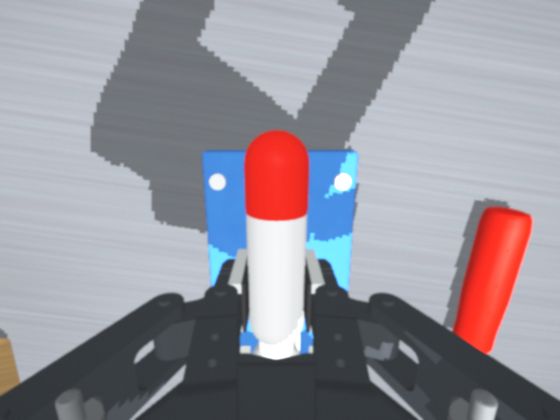

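View pics/crop6.png

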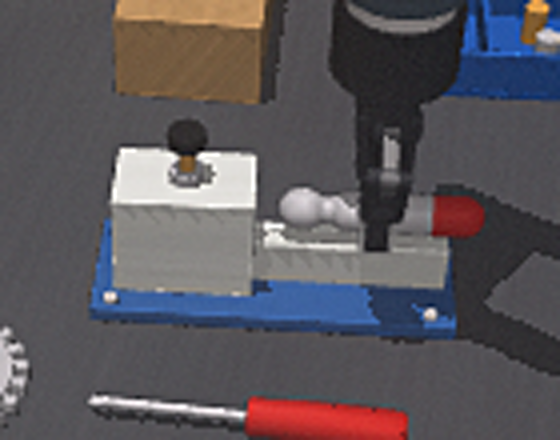

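Now the plate middle is at column 280 against the pin's 277, about 2 mm over. I'll come back 2 mm while lowering.

Request:
jog_arm(
  commands=[0,0,0.01,0,0,0,-1,0.01,0,0.01,0,0,0,-1,0.02,0,0.01,0,0,0,-1,0.02,0,0.01,0,0,0,-1,0.02,0,0.01,0,0,0,-1],
)

```text
time_s: 8.45
eef_pos: [0.5111, -0.1354, 0.0667]
eef_rot: [-0.461, 0.536, -0.461, -0.536]
wrist_force: [0.1, 1.1, -2.7]
opening: 0.282
```

```bash
python3 look.py 7 wrist; python3 - <<'E'
from h import *
o,d=pickle.load(open("s7.pkl","rb"));c=d["wrist"];h=cv2.cvtColor(c["frame"],cv2.COLOR_RGB2HSV)
m=cv2.inRange(h,(95,120,60),(125,255,255))
for r in (160,170,200,220):
    x=np.where(m[r])[0];x=x[(x>150)&(x<420)];print(r,x.min(),x.max(),(x.min()+x.max())/2)
E
```

```text
8.45 [ 0.5111 -0.1354  0.0667] [ 0.13  1.13 -2.72] 0.2820168914597196 [-0.1482  0.989  -0.    ]
160 199 355 277.0
170 200 355 277.5
200 202 353 277.5
220 203 351 277.0
```

Request:
jog_arm(
  commands=[0.01,0,0,0,0,0,-1,0.02,0,0,0,0,0,-1,0.025,0,0,0,0,0,-1,0.025,0,0,0,0,0,-1,0.025,0,0,0,0,0,-1],
)

```text
time_s: 9.12
eef_pos: [0.5111, -0.1352, 0.0617]
eef_rot: [0.461, -0.536, 0.461, 0.536]
wrist_force: [0.2, 1.0, -2.2]
opening: 0.283
```

```bash
python3 look.py 8 wrist side; python3 - <<'E'
import cv2
f=cv2.imread("pics/side8.png");cv2.imwrite("pics/crop8.png",cv2.resize(f[130:240,230:370],None,fx=4,fy=4,interpolation=cv2.INTER_CUBIC))
E
```

```text
9.125 [ 0.5111 -0.1352  0.0617] [ 0.24  0.97 -2.21] 0.2832043017660396 [-1.483e-01  9.889e-01  2.000e-04]
```

View pics/crop8.png

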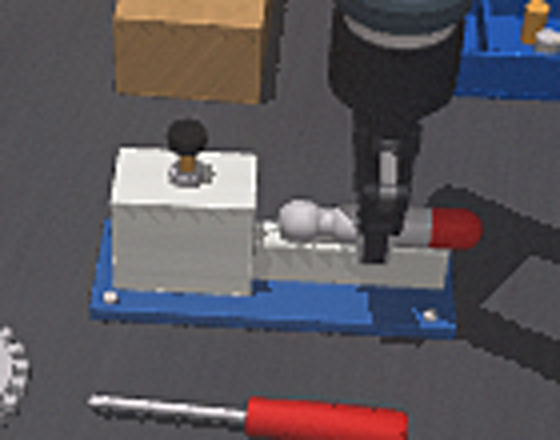

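Request:
jog_arm(
  commands=[0.004,0,0,0,0,0,-1,0.004,0,0,0,0,0,-1,0.004,0,0,0,0,0,-1],
)

```text
time_s: 9.6
eef_pos: [0.5113, -0.135, 0.0615]
eef_rot: [0.462, -0.536, 0.461, 0.536]
wrist_force: [-1.9, 2.9, 6.0]
opening: 0.284
```

Request:
jog_arm(
  commands=[0.004,0,0,0,0,0,-1,0.004,0,0,0,0,0,-1,0.004,0,0,0,0,0,-1],
)

```text
time_s: 9.98
eef_pos: [0.5114, -0.1348, 0.0613]
eef_rot: [0.462, -0.536, 0.461, 0.536]
wrist_force: [-4.2, 5.5, 11.6]
opening: 0.284
```

The pin is seated, with 11.6 N of contact. I'll ease off slightly and let go.

Request:
jog_arm(
  commands=[-0.004,0,0.002,0,0,0,-1,-0.004,0,0.002,0,0,0,-0.2,-0.004,0,0.002,0,0,0,0.1,-0.004,0,0.002,0,0,0,0.5,-0.004,0,0.002,0,0,0,0.5],
)

```text
time_s: 10.6
eef_pos: [0.5111, -0.1351, 0.0609]
eef_rot: [-0.461, 0.536, -0.462, -0.536]
wrist_force: [0.0, -0.7, -0.3]
opening: 0.747
```

```bash
python3 look.py 9 wrist side; python3 - <<'E'
import cv2
f=cv2.imread("pics/side9.png");cv2.imwrite("pics/crop9.png",cv2.resize(f[130:240,230:370],None,fx=4,fy=4,interpolation=cv2.INTER_CUBIC))
E
```

```text
10.6 [ 0.5111 -0.1351  0.0609] [ 0.03 -0.67 -0.35] 0.7467603339511173 [-1.481e-01  9.890e-01 -2.000e-04]
```

View pics/wrist9.png

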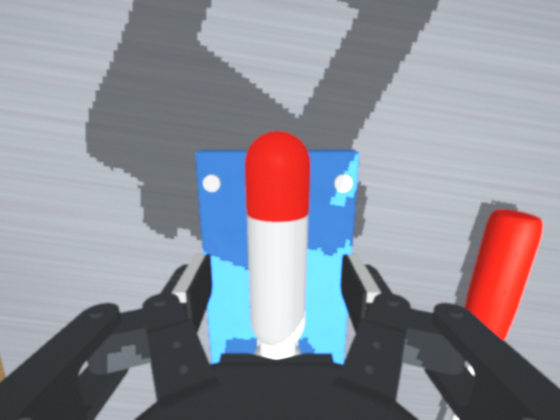

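View pics/crop9.png

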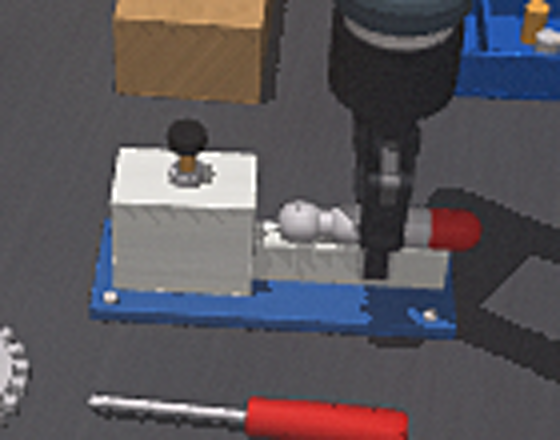

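The pin lies in the trough, released, with its nose outside the mouth. I'll lift, step back 45 mm to the red tail and lower again.

Request:
jog_arm(
  commands=[-0.1,0,0,0,0,0,1,-0.25,0,0,0,0,0,1,-0.3,0.1,0,0,0,0,1,-0.3,0.225,0,0,0,0,1,-0.3,0.225,0,0,0,0,1],
)

```text
time_s: 11.32
eef_pos: [0.4655, -0.1416, 0.1208]
eef_rot: [0.462, -0.535, 0.462, 0.536]
wrist_force: [-0.2, 0.3, 0.6]
opening: 0.998
```

```bash
python3 look.py 10 wrist side; python3 - <<'E'
from h import *
f=cv2.imread("pics/side10.png");cv2.imwrite("pics/crop10.png",cv2.resize(f[130:240,230:370],None,fx=4,fy=4,interpolation=cv2.INTER_CUBIC))
o,d=pickle.load(open("s10.pkl","rb"));c=d["wrist"];h=cv2.cvtColor(c["frame"],cv2.COLOR_RGB2HSV)
m=cv2.inRange(h,(0,150,60),(8,255,255))|cv2.inRange(h,(172,150,60),(180,255,255))
cs,_=cv2.findContours(m,cv2.RETR_EXTERNAL,cv2.CHAIN_APPROX_NONE)
for k in cs:
    if cv2.contourArea(k)>200:print(cv2.boundingRect(k))
E
```

```text
11.325 [ 0.4655 -0.1416  0.1208] [-0.24  0.28  0.57] 0.9976550973904298 [-1.472e-01  9.891e-01  3.000e-04]
(419, 242, 44, 71)
(257, 203, 39, 57)
```

View pics/wrist10.png

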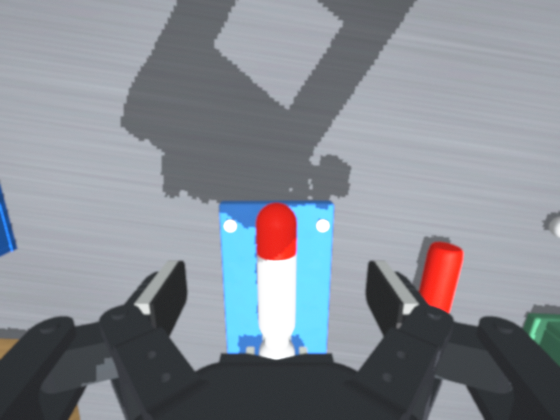

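View pics/crop10.png

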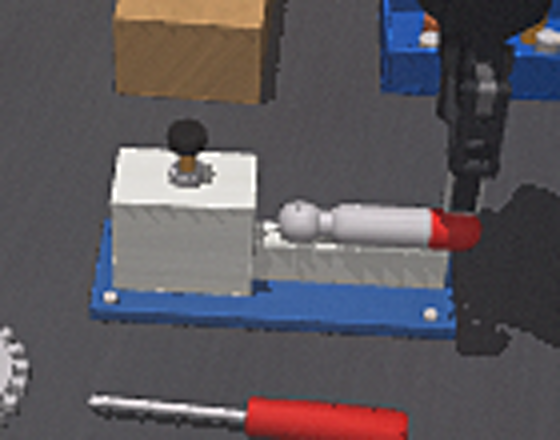

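The pin sits alone in the trough: nose outside the mouth at crop (280,220), red tail at wrist (276,230), in line with the jaws. Checking the offset along the pin before lowering.

```bash
python3 - <<'E'
from h import *
o,d=pickle.load(open("s10.pkl","rb"));c=d["wrist"];T=toolmat(o)
for n,uv,z in(("tail tip",(276.5,203),.057),("red edge",(276.5,258.5),.068),("plate edge mid",(276.5,201.5),.012)):
    p=ray(c,uv,z,o);print(n,p.round(4),(T.T@(p-o["eef_pos"])).round(4))
E
```

```text
tail tip [ 0.4435 -0.1437  0.057 ] [0.0639 0.0221 0.0011]
red edge [ 0.4753 -0.139   0.068 ] [ 0.0528 -0.0101  0.0011]
plate edge mid [ 0.4546 -0.142   0.012 ] [0.1088 0.0108 0.0011]
```

Request:
jog_arm(
  commands=[0.1,0,0,0,0,0,1,0.2,0,0,0,0,0,1,0.27,0,0,0,0,0,1,0.298,0,0,0,0,0,1,0.298,0,0,0,0,0,1,0.298,0,0,0,0,0,1],
)

```text
time_s: 12.18
eef_pos: [0.4671, -0.1419, 0.0619]
eef_rot: [-0.462, 0.536, -0.461, -0.535]
wrist_force: [-0.2, 0.4, -0.3]
opening: 0.999
```

Request:
jog_arm(
  commands=[0,0,0,0,0,0,0,0,0,0,0,0,0,-0.3,0,0,0,0,0,0,-1,0,0,0,0,0,0,-1,0,0,0,0,0,0,-1,0,0,0,0,0,0,-1],
)

```text
time_s: 12.92
eef_pos: [0.4666, -0.1414, 0.0615]
eef_rot: [0.462, -0.536, 0.461, 0.536]
wrist_force: [-0.9, 3.4, 5.1]
opening: 0.288
```

```bash
python3 look.py 11 wrist side; python3 - <<'E'
from h import *
f=cv2.imread("pics/side11.png");cv2.imwrite("pics/crop11.png",cv2.resize(f[130:240,230:370],None,fx=4,fy=4,interpolation=cv2.INTER_CUBIC))
o,d=pickle.load(open("s11.pkl","rb"))
u=np.array([np.cos(np.radians(8.6)),np.sin(np.radians(8.6)),0])
T=toolmat(o);print(T.T@u*.05/.2,o["wrist_force"],o["torque"])
E
```

```text
12.925 [ 0.4666 -0.1414  0.0615] [-0.89  3.4   5.06] 0.28791444498888585 [-1.482e-01  9.890e-01  4.000e-04]
[ 1.14300091e-05 -2.49999775e-01  3.34902107e-04] [-0.89203251  3.4037329   5.05695208] [0.51381138 0.19140524 0.01507344]
```

View pics/wrist11.png

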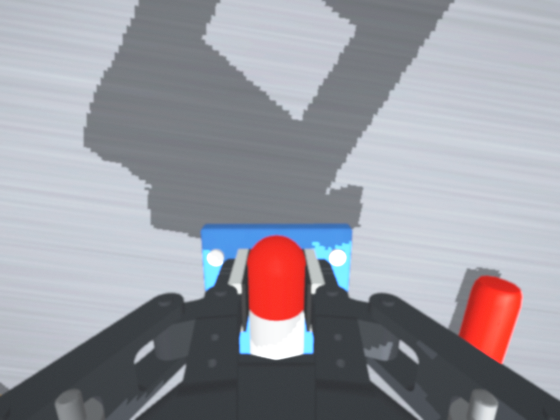

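The tail is gripped by the red part at (277,275). Sliding forward along the tool's −y in stages.

Request:
jog_arm(
  commands=[0,-0.03,0,0,0,0,-1,0,-0.07,0,0,0,0,-1,0,-0.11,0,0,0,0,-1,0,-0.15,0,0,0,0,-1,0,-0.15,0,0,0,0,-1],
)

```text
time_s: 13.65
eef_pos: [0.4969, -0.1369, 0.0617]
eef_rot: [-0.462, 0.536, -0.461, -0.536]
wrist_force: [1.3, 3.6, 4.8]
opening: 0.284
```

Request:
jog_arm(
  commands=[0,-0.03,0,0,0,0,-1,0,-0.06,0,0,0,0,-1,0,-0.09,0,0,0,0,-1,0,-0.12,0,0,0,0,-1,0,-0.12,0,0,0,0,-1],
)

```text
time_s: 14.28
eef_pos: [0.5204, -0.1333, 0.0617]
eef_rot: [-0.462, 0.536, -0.461, -0.536]
wrist_force: [0.0, 3.7, 5.4]
opening: 0.283
```

```bash
python3 look.py 12 wrist side; python3 - <<'E'
from h import *
f=cv2.imread("pics/side12.png");cv2.imwrite("pics/crop12.png",cv2.resize(f[130:240,230:370],None,fx=4,fy=4,interpolation=cv2.INTER_CUBIC))
E
```

```text
14.275 [ 0.5204 -0.1333  0.0617] [0.04 3.73 5.4 ] 0.2832686024500775 [-1.485e-01  9.889e-01  2.000e-04]
```

View pics/crop12.png

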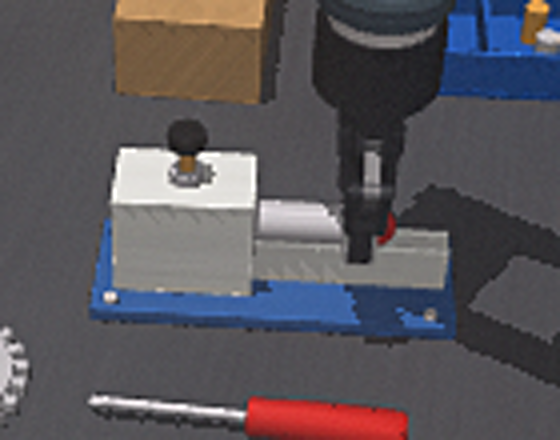

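View pics/wrist12.png

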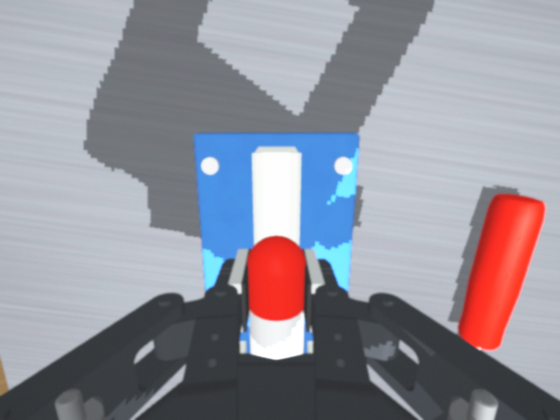

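The nose has entered the tunnel. The remaining travel is about 34 mm, so I'll carry on and watch the push force.

Request:
jog_arm(
  commands=[0,-0.02,0,0,0,0,-1,0,-0.04,0,0,0,0,-1,0,-0.06,0,0,0,0,-1,0,-0.08,0,0,0,0,-1],
)

```text
time_s: 14.88
eef_pos: [0.5339, -0.1311, 0.0615]
eef_rot: [0.46, -0.534, 0.462, 0.537]
wrist_force: [-10.1, 0.2, 12.9]
opening: 0.287
```

Request:
jog_arm(
  commands=[0,-0.01,0,0,0,0,-1,0,-0.02,0,0,0,0,-1,0,-0.03,0,0,0,0,-1,0,-0.03,0,0,0,0,-1],
)

```text
time_s: 15.38
eef_pos: [0.5408, -0.1301, 0.0616]
eef_rot: [0.461, -0.535, 0.462, 0.537]
wrist_force: [-6.6, 2.4, 9.6]
opening: 0.287
```

```bash
python3 look.py 13 wrist side; python3 - <<'E'
from h import *
f=cv2.imread("pics/side13.png");cv2.imwrite("pics/crop13.png",cv2.resize(f[130:240,230:370],None,fx=4,fy=4,interpolation=cv2.INTER_CUBIC))
o,d=pickle.load(open("s13.pkl","rb"));c=d["wrist"]
print(np.linalg.norm(o["eef_pos"]-np.array([.4666,-.1414,.0615])))
p=np.array([.586,-.123,0]);u=np.array([np.cos(np.radians(8.6)),np.sin(np.radians(8.6)),0])
print("tcp block x",(o["eef_pos"]-p)@u)
E
```

```text
15.375 [ 0.5408 -0.1301  0.0616] [-6.64  2.44  9.59] 0.28695801076437627 [-1.484e-01  9.889e-01  9.000e-04]
0.07509430470550352
tcp block x -0.0457147016490219
```

View pics/crop13.png

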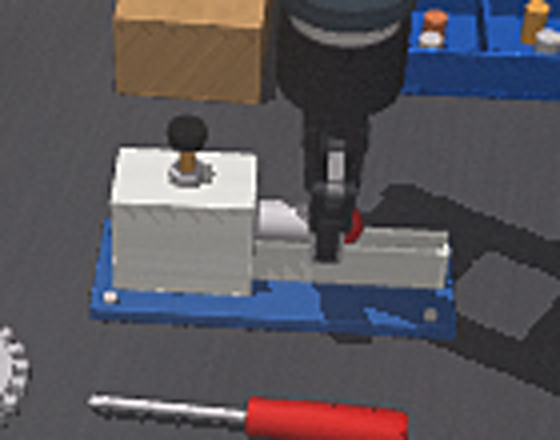

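The knob has risen (crop row 115 against 120), so the nose is lifting the catch. About 13 mm remain.

Request:
jog_arm(
  commands=[0,-0.015,0,0,0,0,-1,0,-0.03,0,0,0,0,-1,0,-0.045,0,0,0,0,-1,0,-0.055,0,0,0,0,-1,0,-0.055,0,0,0,0,-1],
)

```text
time_s: 16.1
eef_pos: [0.5525, -0.1284, 0.0616]
eef_rot: [0.461, -0.536, 0.461, 0.536]
wrist_force: [-2.5, 2.3, 6.4]
opening: 0.286
```

```bash
python3 look.py 14 wrist side; python3 - <<'E'
from h import *
f=cv2.imread("pics/side14.png");cv2.imwrite("pics/crop14.png",cv2.resize(f[130:240,230:370],None,fx=4,fy=4,interpolation=cv2.INTER_CUBIC))
for k in(11,14):
    o,d=pickle.load(open(f"s{k}.pkl","rb"));c=d["wrist"];f=c["frame"];h=cv2.cvtColor(f,cv2.COLOR_RGB2HSV)
    m=cv2.inRange(h,(0,150,60),(8,255,255))[:,270:284].sum(1)>255*7;r=np.where(m)[0];print(r.min(),r.max())
def dark(k):
    o,d=pickle.load(open(f"s{k}.pkl","rb"));f=d["side"]["frame"][145:185,260:292].max(2)
    ys,xs=np.where(f<60);print(k,ys.min()+145,ys.mean()+145,ys.max()+145,xs.mean()+260)
for k in(0,12,13,14):dark(k)
E
```

```text
16.1 [ 0.5525 -0.1284  0.0616] [-2.52  2.34  6.42] 0.2856550164110773 [-1.483e-01  9.889e-01  6.000e-04]
238 319
237 319
0 160 163.93506493506493 168 276.35064935064935
12 160 163.8918918918919 168 276.3783783783784
13 159 163.0 167 276.3783783783784
14 160 163.8918918918919 168 276.3783783783784
```

View pics/crop14.png

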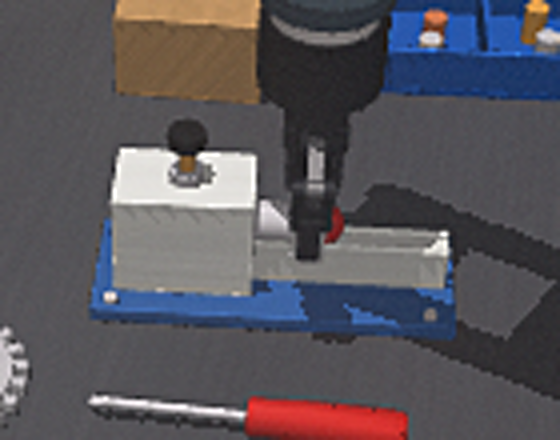

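View pics/wrist14.png

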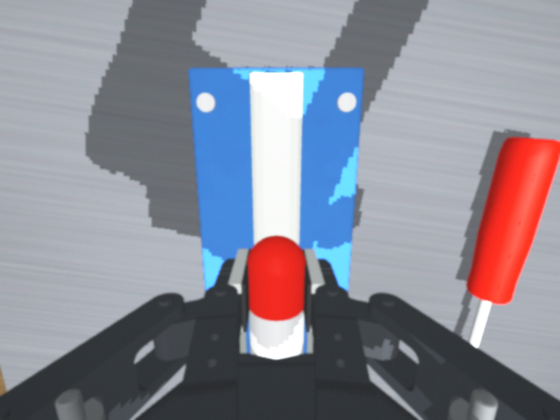

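The catch has dropped: the knob's centroid rose to row 163.0 and is back at 163.9, its value at rest. By travel the pin is about 2 mm short of home, so I'll nudge gently and feel for the end wall.

Request:
jog_arm(
  commands=[0,-0.005,0,0,0,0,-1,0,-0.01,0,0,0,0,-1,0,-0.01,0,0,0,0,-1,0,-0.01,0,0,0,0,-1],
)

```text
time_s: 16.7
eef_pos: [0.5542, -0.1281, 0.0616]
eef_rot: [0.461, -0.535, 0.462, 0.536]
wrist_force: [-3.3, 3.1, 6.6]
opening: 0.286
```

```bash
python3 look.py 15 wrist; python3 - <<'E'
from h import *
p=np.array([.586,-.123,0]);u=np.array([np.cos(np.radians(8.6)),np.sin(np.radians(8.6)),0])
for k in (11,15):
    o,d=pickle.load(open(f"s{k}.pkl","rb"));c=d["wrist"];T=toolmat(o)
    print("tcp x",(o["eef_pos"]-p)@u)
    q=ray(c,(277,236.5),.055,o);print("tail x", (q-p)@u)
    for v in ((66.5,) if k==15 else (225,)):
        pass
h=cv2.cvtColor(c["frame"],cv2.COLOR_RGB2HSV);m=cv2.inRange(h,(95,120,60),(125,255,255))
r=np.where(m[:150,215])[0].min();e=ray(c,(277,r-.5),.012,o);print(r,"plate rear x",(e-p)@u)
E
```

```text
16.7 [ 0.5542 -0.1281  0.0616] [-3.29  3.1   6.57] 0.2861711537678591 [-1.484e-01  9.889e-01  6.000e-04]
tcp x -0.12081798474740173
tail x -0.14355630739898292
tcp x -0.032221795483982026
tail x -0.0549385152564715
64 plate rear x -0.13075131322574457
```

The pin's tail tip is at x = −54.9 mm in the block's frame, against −55 mm at home. The catch is down and there is no wall contact. Releasing and backing off upward.

Request:
jog_arm(
  commands=[-0.002,0,0.001,0,0,0,-1,-0.002,0,0.001,0,0,0,-0.2,-0.002,0,0.001,0,0,0,0.2,-0.002,0,0.001,0,0,0,0.6,-0.002,0,0.001,0,0,0,1,-0.002,0,0.001,0,0,0,1],
)

```text
time_s: 17.5
eef_pos: [0.5545, -0.1282, 0.0616]
eef_rot: [0.461, -0.536, 0.461, 0.536]
wrist_force: [0.3, 0.8, -0.0]
opening: 0.997
```

Request:
jog_arm(
  commands=[-0.1,0,0,0,0,0,1,-0.3,0,0,0,0,0,1,-0.5,0,0,0,0,0,1,-0.5,0.2,0,0,0,0,1,-0.5,0.45,0,0,0,0,1,-0.5,0.5,0,0,0,0,1,-0.5,0.5,0,0,0,0,1],
)

```text
time_s: 18.38
eef_pos: [0.4562, -0.1436, 0.1631]
eef_rot: [-0.462, 0.536, -0.461, -0.535]
wrist_force: [-0.2, -0.2, -0.2]
opening: 1.0
```

```bash
python3 look.py 16 wrist side top; python3 - <<'E'
from h import *
f=cv2.imread("pics/side16.png");cv2.imwrite("pics/crop16.png",cv2.resize(f[110:310,180:370],None,fx=3,fy=3,interpolation=cv2.INTER_CUBIC))
def dark(k):
    o,d=pickle.load(open(f"s{k}.pkl","rb"));f=d["side"]["frame"][145:185,260:292].max(2)
    ys,xs=np.where(f<60);print(k,ys.min()+145,ys.mean()+145,ys.max()+145,xs.mean()+260)
for k in(0,13,16):dark(k)
E
```

```text
18.375 [ 0.4562 -0.1436  0.1631] [-0.19 -0.24 -0.22] 0.9999889147842833 [-0.1473  0.9891 -0.0016]
0 160 163.93506493506493 168 276.35064935064935
13 159 163.0 167 276.3783783783784
16 160 163.9041095890411 168 276.3150684931507
```

View pics/crop16.png

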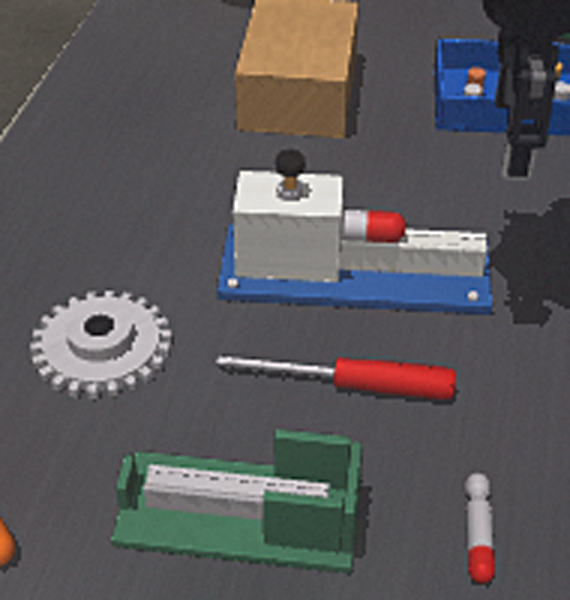

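View pics/wrist16.png

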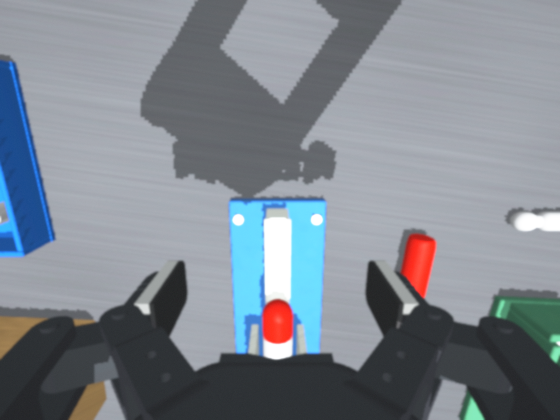

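```bash
python3 - <<'E'
from h import *
p=np.array([.586,-.123,0]);u=np.array([np.cos(np.radians(8.6)),np.sin(np.radians(8.6)),0])
o,d=pickle.load(open("s16.pkl","rb"));c=d["wrist"];h=cv2.cvtColor(c["frame"],cv2.COLOR_RGB2HSV)
m=cv2.inRange(h,(0,150,60),(8,255,255))[:,272:283].sum(1)>255*6;r=np.where(m)[0];print(r.min(),r.max())
print("tail",(ray(c,(277.5,r.min()-.5),.057,o)-p)@u,"red edge",(ray(c,(277.5,r.max()+.5),.068,o)-p)@u)
m=cv2.inRange(h,(95,120,60),(125,255,255));rr=np.where(m[:250,245])[0].min();print("plate",(ray(c,(277,rr-.5),.012,o)-p)@u)
s=d["side"];print("side tail",(ray(s,(180+405/3-.3,110+227/3-.3),.055)-p)@u)
s0=pickle.load(open("s0.pkl","rb"))[1]
for k in("top","side"):
    df=np.abs(s[ "frame"].astype(int)-s0[k]["frame"]).max(2) if k=="side" else np.abs(d["top"]["frame"].astype(int)-s0[k]["frame"]).max(2)
    cv2.imwrite(f"pics/diff_{k}.png",(df>40).astype(np.uint8)*255)
E
```

```text
301 342
tail -0.05657006604090014 red edge -0.02350947803655446
plate -0.13332308533060622
side tail -0.053411111742348666
```

View pics/diff_side.png

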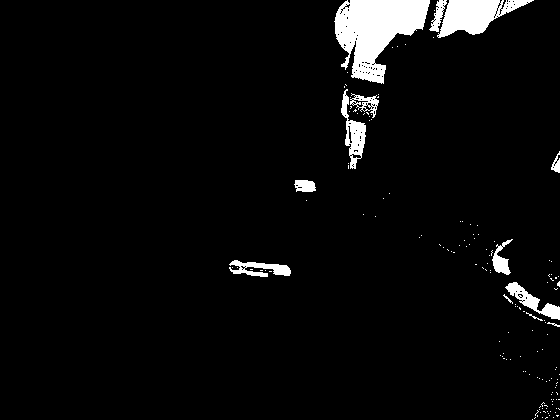

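The side view has changed only at the pin's old and new places and the arm, so nothing else was disturbed. The tail is at −53 to −57 mm in the three estimates (home is −55 mm) and the catch is down. Handing in.

```bash
python3 -c "
from bench import ctrl
print(ctrl.hand_in())"
```

```text
the job is handed in; nothing more can be done
None
```

The locking pin is home in the tunnel with the spring catch down, and I handed the job in at about 18.4 s. No verdict is reported.

**What I did:** I took the larger red-tailed pin from the green cradle and left the orange and small look-alikes alone. I laid it in the trough with its nose outside the tunnel, let go and lifted clear. Then I gripped it by its red tail, slid it about 89 mm into the tunnel, released it and withdrew.

**Last checks:**
- **Catch:** the knob visibly rose as the nose passed, then returned to its rest height in the side view (row 163.9, as at the start). It stayed there after release.
- **Pin position:** the tail tip measured −54.9 mm just before release. Afterwards it measured −56.6 mm in the wrist camera and −53.4 mm in the side camera. Home is −55 mm, so these last two disagree by 3 mm, which is about calibration accuracy. I did not feel for the end wall.
- **Surroundings:** comparing side pictures from start and finish showed changes only at the pin and the arm.
- **Forces:** the highest reading was about 16 N, and the fingers were touching nothing at the end.

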